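# Load the spacer plate and circuit board on the test fixture

### The job

Load the test fixture: lower the H-shaped aluminium spacer plate over all four pillars until it lies flat on their collars, then lower the large circuit board with the four big corner holes over the same pillars until it lies flat on the spacer. Set both down rather than dropping them, and let go.

Things in the scene. Friction and masses are not known exactly. Their poses are not given: they have to be found in the camera images.
- fixture: Fixed. Black base 190 (x) x 150 (y) x 10 mm, four pillars at x +-53, y +-36 mm: grey collar, diameter 32, flat top 34 mm above the table; then steel pin, diameter 12, to 64 mm; then nose tapering to diameter 4 at 84 mm. Grey probe block in the middle, 50 x 30, up to 28 mm high. Origin: centre of the base's underside, on the table; x along its long side, z up.
- spacer: Loose bare aluminium plate, H-shaped, flat on the table, 144 (x) x 112 (y) x 12 mm, 0.25 kg: two end bars 36 x 112 joined by a web 72 long (x) and 50 wide (y); grip the web across y by its edges, in the open notches. Four through holes, diameter 24, at x +-53, y +-36. Same if turned half round. Origin: centre of underside, z up; 34 mm above the fixture's origin when seated.
- board: Loose large green board, 144 (x) x 112 (y) x 4 mm, 0.22 kg, flat on the table; four through holes, diameter 24, at x +-53, y +-36. Finned heat sink mid-top, 46 (x) x 30 (y), 4 to 34 mm above the underside: grip it across y; the board beside it is clear. Same if turned half round. Origin: centre of underside, z up; 46 mm above the fixture's when seated. Not the small 90 x 66 board.
Not all that is in view belongs to the job. What is shaped like the board but pink is not meant.

How it is judged:
By the outcome, as a careful person would: the job done as asked, in the order asked, and still so for the second after the job is handed in, with the robot touching nothing.
It also fails if it takes over 72 s, if anything falls off the work surface, if the arm or the gripper's body presses on something with over 40 N, if the wrist force passes 120 N, or if a joint passes its speed limit or range.

### The arm

A 6-joint arm with a two-finger parallel gripper is mounted at the origin on the work surface. World frame = base frame: x ahead of the robot, y to its left, z up, the work surface at z = 0. Lengths are in m, angles in rad, forces in N, time in s.
With the tool pointing down it reaches from about 0.3 to 0.75 m from the base axis. Payload 8.5 kg.
Tool frame: the origin (TCP) lies midway between the tips of the shut fingers; the grasp point (between the pads) lies tcp_to_grasp behind it (tcp_to_grasp is the distance from the TCP to the grasp point, in m); z points along the fingers, y is the line along which they close (so a half turn about z gives the same grasp; the last joint's range is limited). The gripper opens to 85 mm and grips with 20 to 120 N. Pads are 22 mm wide; open, the fingers measure 114 mm over their backs; the gripper's body (76 mm by 85 mm) begins 54 mm behind the grasp point. The pads swing forward as they close: fully open they stand 13 mm farther back than shut.
Start: joints at [-1.435, 0.381, 1.297, -0, 1.464, -0.215], TCP at [0.189, -0.516, 0.231] pointing down, gripper open.
Joint ranges: [-3.11, 3.11], [-0.89, 2.33], [0.22, 2.48], [-1.42, 4.56], [0.17, 2.85], [-2.88, 2.88]. Speed limits (rad/s): [2.39, 2.39, 3.14, 3.14, 3.14, 3.14].

### API

Orientations are given as a rotation vector (axis times angle).
In Python, from workcell import read_state, get_image, hand_in, tcp_to_grasp gives the robot as it stands.
- The arm moves only by the shell command python3 -m creep 'ROWS' [OPENING] [FORCE]. ROWS is JSON, a list of rows, each a list of 6 numbers: the shift along the world's x, y, z in mm, then the turn, a rotation vector about the world's x, y, z in degrees. A call has exactly 5 rows; each row shifts and turns the commanded pose from where the row before left it; what a row does not reach is not made up. A row lasts 1/12 s, in which the tool goes at most 41.7 mm and 7.16 degrees, less where a joint would pass 70% of its speed; a pose out of reach is approached as far as the arm can. A call with a gripper value outside its range is refused whole. OPENING is the opening, from 0 (shut) to 1 (fully open), set as the call begins (- or left out, the last holds). The fingers move at their own pace and stop on an object; FORCE is the grip in N (left out, the last holds). Time passes only in rows, so rows that do not move let the fingers close, or fill a call up. It gives the time, the measured TCP pose, the force, the opening and the grip force at its end, in the units of the state.
- read_state(): the state, without advancing time (a new reading comes with each control period).
- get_image(name): name is "scene" or "top" or "wrist"; returns a dict with "img" (480x640x3 uint8, blue, green, red), "depth" (480x640 float32, m along the optical axis (not along the pixel's ray), 0 where there is no reading), "intrinsics" (3x3 intrinsics, pixels), "k1" (the pictures are not rectified: a ray, as slopes to the right and down, at radius r is drawn at 1 + k1 r^2 times it, then the intrinsics apply), "rvec" (rotation vector, rad) and "tvec" (3), from world to camera coordinates, as OpenCV has them; the wrist camera has in their place "hand_eye" (4x4, takes a point from camera to tool coordinates, whose origin is the TCP and whose axes are the flange's). Camera axes: x right, y down, z forward; pixel columns grow to the right and rows downward; lengths in m; the calibration is good to about 2 mm. A picture is of the moment at which its call begins: read the wrist's pose just before it.
- hand_in(): hands the job in; it is judged then, once.
The state is a dict: "time_s": time; "joint_positions": joint angles; "qvel": joint speeds; "tau": joint torques, N m; "ee_pos": TCP position; "ee_rot": TCP orientation; "force": force on the tool from outside, world axes, zero at the start; "moment": the same for the moment, N m; "opening": opening from 0.0 (shut) to 1.0 (fully open); "gripper_force": force on a finger pad.
Only numpy, scipy, OpenCV 4.12 (cv2) and the standard library are available. Lean on these libraries where they do the work, as an engineer would, in place of code of your own. Each camera call takes 0.05 s, during which the arm holds its last target. There are 200 camera calls.

## Working session

There is one attempt and no reset: what is moved stays moved. The work goes in short steps, Python scripts to look and compute and a shell command to move; the robot and the scene stay as the last step left them, time stands still between calls to the robot, and variables do not carry over. Pictures are saved under pics/ and viewed, at most 10 in all, crops included, and the job is handed in when it is done.

```bash
mkdir -p pics; ls
cat > h.py <<'E'
import numpy as np,cv2
from scipy.spatial.transform import Rotation as R
from workcell import read_state,get_image,hand_in,tcp_to_grasp
def cam(name):
    s=read_state(); d=get_image(name)
    if name=="wrist":
        T=np.eye(4);T[:3,:3]=R.from_rotvec(s["ee_rot"]).as_matrix();T[:3,3]=s["ee_pos"]
        d["T"]=T@np.array(d["hand_eye"])
    else:
        M=np.eye(4);M[:3,:3]=R.from_rotvec(np.ravel(d["rvec"])).as_matrix();M[:3,3]=np.ravel(d["tvec"]);d["T"]=np.linalg.inv(M)
    return d
def rays(d,uv):
    uv=np.atleast_2d(uv).astype(float);K=np.array(d["intrinsics"])
    p=np.c_[(uv[:,0]-K[0,2])/K[0,0],(uv[:,1]-K[1,2])/K[1,1]];q=p.copy()
    for _ in range(20): q=p/(1+d["k1"]*(q**2).sum(1,keepdims=True))
    return np.c_[q,np.ones(len(q))]
def onplane(d,uv,z):
    r=rays(d,uv)@d["T"][:3,:3].T;o=d["T"][:3,3]
    return o+r*((z-o[2])/r[:,2])[:,None]
def cloud(d):
    v,u=np.mgrid[:480,:640];r=rays(d,np.c_[u.ravel(),v.ravel()])*d["depth"].reshape(-1,1)
    return (r@d["T"][:3,:3].T+d["T"][:3,3]).reshape(480,640,3)
E
python3 - <<'E'
from h import *
s=read_state();print(s,tcp_to_grasp if not callable(tcp_to_grasp) else tcp_to_grasp())
for n in["top","scene"]:
    d=cam(n);cv2.imwrite(f"pics/{n}0.png",d["img"]);print(n,d["T"].round(3),d["intrinsics"],d["k1"])
E
```

```text
pics
{'time_s': 0.0, 'joint_positions': array([-1.43526652e+00,  3.81165243e-01,  1.29828210e+00,  3.02785475e-05,
        1.46359435e+00, -2.15297253e-01]), 'qvel': array([ 0.00079222, -0.00176714, -0.00102993, -0.00042637,  0.00011099,
        0.00084637]), 'tau': array([ 1.30434078e-04, -4.48463845e+01, -2.31278211e+01, -1.52126058e-04,
        4.84544769e-03, -3.90976808e-06]), 'ee_pos': array([ 0.18898598, -0.51619034,  0.2307211 ]), 'ee_rot': array([-3.09195960e+00, -5.47998590e-01, -1.37941092e-04]), 'force': array([-0.28087313,  0.54935592,  0.89758472]), 'moment': array([-0.01721671, -0.0118273 , -0.04507805]), 'gripper_force': 0.0, 'opening': 0.999755528408241} 0.0187
top [[-0.024 -0.994  0.108  0.32 ]
 [-0.999  0.027  0.025 -0.016]
 [-0.028 -0.107 -0.994  1.241]
 [ 0.     0.     0.     1.   ]] [[561.7871215    0.         328.16229169]
 [  0.         561.7871215  232.64803178]
 [  0.           0.           1.        ]] 0.03331589816527665
scene [[-0.176  0.739 -0.65   1.08 ]
 [ 0.984  0.144 -0.103  0.102]
 [ 0.018 -0.658 -0.753  0.805]
 [ 0.     0.     0.     1.   ]] [[445.60732269   0.         319.49058106]
 [  0.         445.60732269 237.70123599]
 [  0.           0.           1.        ]] 0.00511860288513319
```

View pics/top0.png

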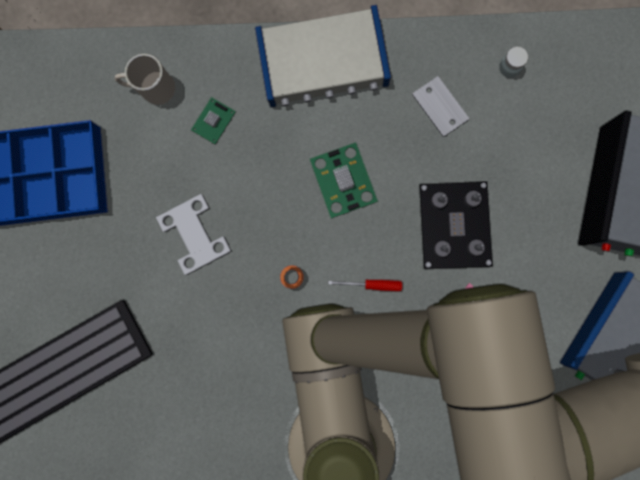

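View pics/scene0.png

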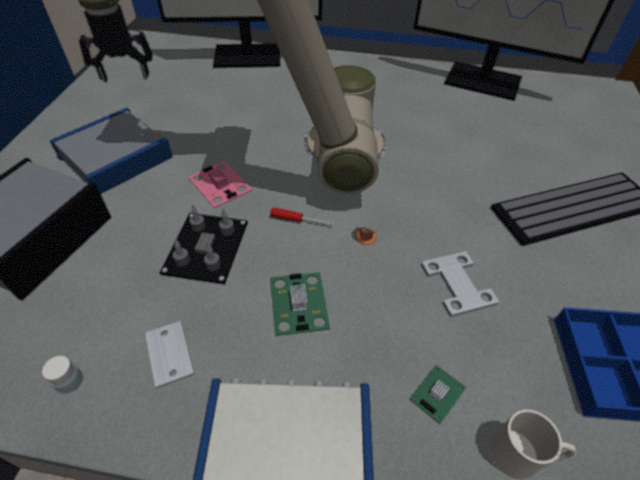

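Top view: the spacer is the H-shaped plate at (193,234). The candidates for the board are the large green one at (343,180), the small green one at (214,120), and the pink one seen in the scene view at (220,183). The large green one with corner holes fits. The fixture is at (456,225), and the plain plate at (441,106) is not the spacer because it isn't H-shaped.

```bash
cat > meas.py <<'E'
from h import *
def biggest(m,near):
    cs,_=cv2.findContours(m,cv2.RETR_EXTERNAL,cv2.CHAIN_APPROX_NONE)
    cs=[c for c in cs if cv2.contourArea(c)>300]
    return min(cs,key=lambda c:np.hypot(*(np.array(cv2.minAreaRect(c)[0])-near)))
def rect(d,c,z):
    p=onplane(d,c[:,0,:],z)[:,:2]*1000
    (cx,cy),(w,h),a=cv2.minAreaRect(p.astype(np.float32))
    if w<h: w,h,a=h,w,a+90
    return np.round([cx,cy,w,h,(a+90)%180-90],1)
E
python3 - <<'E'
from meas import *
d=cam("top");im=d["img"];hsv=cv2.cvtColor(im,cv2.COLOR_BGR2HSV)
P=cloud(d)
for n,m,near,z in [("spacer",cv2.inRange(hsv,(0,0,150),(180,60,255)),(193,234),.012),
  ("board",cv2.inRange(hsv,(50,90,40),(90,255,255)),(343,180),.004),
  ("small",cv2.inRange(hsv,(50,90,40),(90,255,255)),(214,120),.004),
  ("fixture",cv2.inRange(hsv,(0,0,0),(180,255,60)),(456,225),.010)]:
    c=biggest(m,near); mm=np.zeros_like(m);cv2.drawContours(mm,[c],-1,255,-1)
    print(n,rect(d,c,z),"z pct",np.percentile(P[mm>0][:,2],[5,50,98]).round(4))
big=np.hstack([cv2.resize(im[y-45:y+45,x-60:x+60],None,fx=3.3,fy=4.4*.75,interpolation=cv2.INTER_CUBIC) for x,y in [(193,234),(343,180)]])
cv2.imwrite("pics/crop1.png",big)
d=cam("wrist");cv2.imwrite("pics/w0.png",d["img"]);print(d["hand_eye"],d["intrinsics"])
E
```

```text
spacer [459.7 316.6 142.6 109.5  26.6] z pct [-0.      0.0122  0.0178]
board [572.3 -20.1 141.9 108.9  18.3] z pct [-0.0003  0.0048  0.0359]
small [717.6 271.5  86.8  64.5 -32. ] z pct [0.0002 0.0053 0.0247]
fixture [ 463.5 -262.6  189.7  149.6    0.7] z pct [0.007  0.0116 0.066 ]
[[ 3.23291115e-04 -9.51645675e-01 -3.07197663e-01  7.83677408e-02]
 [ 9.99999642e-01  6.74544326e-05  8.43425296e-04 -1.38077789e-03]
 [-7.81920191e-04 -3.07197826e-01  9.51645356e-01 -1.42648829e-01]
 [ 0.00000000e+00  0.00000000e+00  0.00000000e+00  1.00000000e+00]] [[344.78876212   0.         321.08066621]
 [  0.         344.78876212 242.84592903]
 [  0.           0.           1.        ]]
```

View pics/crop1.png

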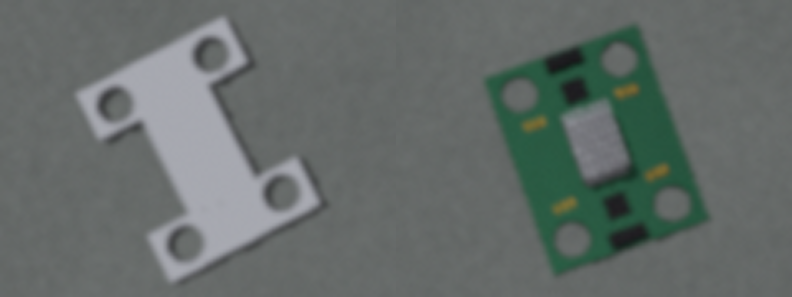

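The crop confirms both targets. On the left is the H spacer with four holes, measured at 143x110 mm with its top at 12 mm. On the right is the large green board with big holes and a heat sink, 142x109 mm with its top at about 35 mm. I'm moving over the spacer.

```bash
python3 -m creep '[[10.8,33.3,0,0,0,0.3],[10.8,33.3,0,0,0,0.3],[10.8,33.3,0,0,0,0.3],[10.8,33.3,0,0,0,0.3],[10.8,33.3,0,0,0,0.3]]' 1 60
python3 -m creep '[[10.8,33.3,0,0,0,0.2],[10.8,33.3,0,0,0,0.3],[10.8,33.3,0,0,0,0.2],[10.8,33.3,0,0,0,0.3],[10.8,33.3,0,0,0,0.3]]'
python3 -m creep '[[10.8,33.3,0,0,0,0.2],[10.8,33.3,0,0,0,0.3],[10.8,33.3,0,0,0,0.2],[10.8,33.3,0,0,0,0.3],[10.8,33.3,0,0,0,0.3]]'
python3 -m creep '[[10.8,33.3,-5,0,0,0.2],[10.8,33.3,-5,0,0,0.3],[10.8,33.3,-5,0,0,0.2],[10.8,33.3,-5,0,0,0.3],[10.8,33.3,-5,0,0,0.3]]'
python3 -m creep '[[10.8,33.3,-5,0,0,0.2],[10.8,33.3,-5,0,0,0.3],[10.8,33.3,-5,0,0,0.2],[10.8,33.3,-5,0,0,0.2],[10.8,33.3,-5,0,0,0.2]]'
python3 -m creep '[[0,0,0,0,0,0],[0,0,0,0,0,0],[0,0,0,0,0,0],[0,0,0,0,0,0],[0,0,0,0,0,0]]' 0.7
python3 - <<'E'
from meas import *
s=read_state();d=cam("wrist");im=d["img"];cv2.imwrite("pics/w1.png",im)
hsv=cv2.cvtColor(im,cv2.COLOR_BGR2HSV);m=cv2.inRange(hsv,(0,0,150),(180,60,255));
K=np.array(d["intrinsics"]);p=np.linalg.inv(d["T"])@[.4597,.3166,.012,1];uv=(K@(p[:3]/p[2]))[:2];print("pred uv",uv)
c=biggest(m,uv);print(rect(d,c,.012))
M=R.from_rotvec(s["ee_rot"]).as_matrix();print(s["time_s"],s["ee_pos"],np.degrees(np.arctan2(M[1,0],M[0,0])),s["opening"])
E
```

```text
time_s: 0.62
ee_pos: [0.2432, -0.3483, 0.2311]
ee_rot: [-3.086, -0.588, -0.0]
force: [1.7, -0.4, 0.1]
opening: 1.001
gripper_force: 0.0
time_s: 1.03
ee_pos: [0.297, -0.1818, 0.2314]
ee_rot: [3.079, 0.623, 0.0]
force: [0.2, -0.9, -0.8]
opening: 0.997
gripper_force: 0.0
time_s: 1.45
ee_pos: [0.351, -0.0152, 0.2315]
ee_rot: [3.071, 0.658, 0.001]
force: [1.3, -1.0, -0.4]
opening: 1.002
gripper_force: 0.0
time_s: 1.87
ee_pos: [0.405, 0.1515, 0.2061]
ee_rot: [3.064, 0.694, 0.0]
force: [1.0, -1.0, 0.2]
opening: 1.002
gripper_force: 0.0
time_s: 2.28
ee_pos: [0.4591, 0.3179, 0.1808]
ee_rot: [3.057, 0.723, -0.001]
force: [0.4, -1.1, 0.6]
opening: 0.997
gripper_force: 0.0
time_s: 2.7
ee_pos: [0.459, 0.3151, 0.1818]
ee_rot: [-3.058, -0.721, -0.001]
force: [0.6, -0.2, -0.6]
opening: 0.704
gripper_force: 0.0
pred uv [321.21115458 218.76826729]
[466.4 240.7 769.3 478.9 -73.4]
2.7 [0.45900949 0.31512392 0.18177019] 26.525912386909045 0.7036892089120702
```

View pics/w1.png

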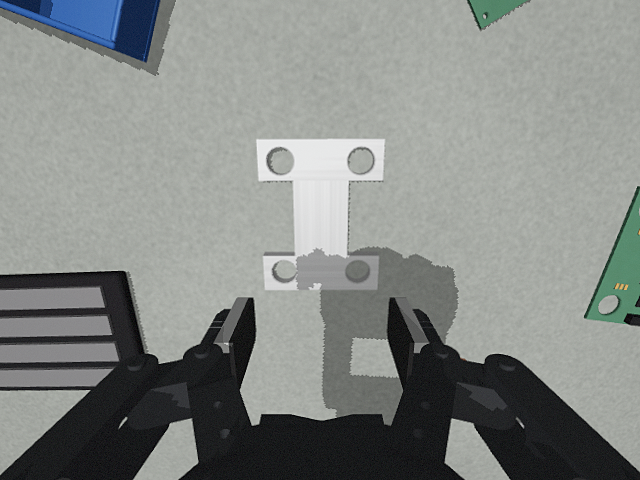

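The spacer is at about (320,215), upright in the view and centred between the fingers, so the yaw agrees. Its corners are at (257,139), (384,139), (379,290) and (263,290). I'll refine the position from those.

Run:
```python
from meas import *
d=cam("wrist")
c=np.array([[257,139],[384,139],[379,290],[263,290]])[:,None,:];print(rect(d,c,.012))
P=cloud(d);m=(P[...,2]>.007)&(P[...,2]<.018)&(np.hypot(P[...,0]-.46,P[...,1]-.316)<.1)
m=cv2.morphologyEx(m.astype(np.uint8)*255,cv2.MORPH_OPEN,np.ones((3,3)));m[292:]=0
c=biggest(m,(320,215));print(rect(d,c,.012),np.median(P[m>0][:,2]))
for uv in [(279,161),(361,161),(357,271),(285,271)]: print(onplane(d,uv,.012).round(4))
```

```text
[459.  316.5 144.5 115.7  26.5]
[459.3 316.9 143.7 112.1  26.8] 0.0120126460733124
[[0.4901 0.3737 0.012 ]]
[[0.5226 0.3087 0.012 ]]
[[0.4284 0.2619 0.012 ]]
[[0.397  0.3249 0.012 ]]
```

```bash
python3 -m creep '[[0,1.5,-35,0,0,0],[0,0,-35,0,0,0],[0,0,-35,0,0,0],[0,0,-35,0,0,0],[0,0,-32,0,0,0]]'
python3 -m creep '[[0,0,-2,0,0,0],[0,0,-1,0,0,0],[0,0,-1,0,0,0],[0,0,0,0,0,0],[0,0,0,0,0,0]]'
python3 -m creep '[[0,0,-1,0,0,0],[0,0,-1,0,0,0],[0,0,-1,0,0,0],[0,0,0,0,0,0],[0,0,0,0,0,0]]'
```

```text
time_s: 3.22
ee_pos: [0.4588, 0.3169, 0.0079]
ee_rot: [3.058, 0.722, 0.0]
force: [0.6, 0.3, -0.4]
opening: 0.7
gripper_force: 0.0
time_s: 3.63
ee_pos: [0.4599, 0.3179, 0.0072]
ee_rot: [-3.057, -0.723, -0.005]
force: [-0.9, -0.2, 0.1]
opening: 0.702
gripper_force: 0.0
time_s: 4.05
ee_pos: [0.459, 0.3175, 0.0023]
ee_rot: [-3.057, -0.723, 0.0]
force: [-0.3, 0.0, 0.7]
opening: 0.7
gripper_force: 0.0
```

```bash
python3 -m creep '[[0,-0.5,-1,0,0,0],[0,0,-1,0,0,0],[0,0,0,0,0,0],[0,0,0,0,0,0],[0,0,0,0,0,0]]'
python3 -m creep '[[0,0,-1,0,0,0],[0,0,0,0,0,0],[0,0,0,0,0,0],[0,0,0,0,0,0],[0,0,0,0,0,0]]'
python3 - <<'E'
from meas import *
d=cam("wrist");cv2.imwrite("pics/w2.png",d["img"])
E
```

```text
time_s: 4.47
ee_pos: [0.459, 0.317, 0.0003]
ee_rot: [3.057, 0.723, -0.0]
force: [-0.2, 0.6, 0.1]
opening: 0.702
gripper_force: 0.0
time_s: 4.88
ee_pos: [0.459, 0.317, -0.0007]
ee_rot: [-3.057, -0.723, -0.0]
force: [0.5, -0.4, -0.0]
opening: 0.701
gripper_force: 0.0
```

View pics/w2.png

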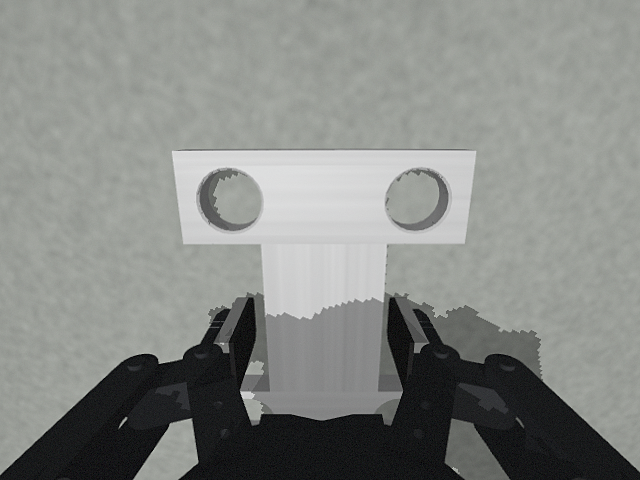

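The fingers straddle the web with clearance on both sides; pads are at (235,330) and (405,330), web edges at (265,..) and (385,..). I'll go slightly lower and close.

```bash
python3 -m creep '[[0,0,-1.3,0,0,0],[0,0,0,0,0,0],[0,0,0,0,0,0],[0,0,0,0,0,0],[0,0,0,0,0,0]]'
python3 -m creep '[[0,0,0,0,0,0],[0,0,0,0,0,0],[0,0,0,0,0,0],[0,0,0,0,0,0],[0,0,0,0,0,0]]' 0.3 80
python3 -m creep '[[0,0,0,0,0,0],[0,0,0,0,0,0],[0,0,0,0,0,0],[0,0,0,0,0,0],[0,0,0,0,0,0]]'
```

```text
time_s: 5.35
ee_pos: [0.459, 0.317, -0.002]
ee_rot: [3.057, 0.723, 0.0]
force: [0.2, 0.0, 0.8]
opening: 0.702
gripper_force: 0.0
time_s: 5.77
ee_pos: [0.4591, 0.3171, -0.0013]
ee_rot: [-3.057, -0.723, -0.001]
force: [-1.2, -1.1, 6.4]
opening: 0.557
gripper_force: 83.5
time_s: 6.18
ee_pos: [0.4591, 0.317, -0.0013]
ee_rot: [-3.057, -0.723, -0.001]
force: [-1.3, -1.4, 5.8]
opening: 0.558
gripper_force: 83.5
```

```bash
Z='[0,0,0,0,0,0]'
python3 -m creep '[[0,0,10,0,0,0],[0,0,25,0,0,0],[0,0,32,0,0,0],[0,0,32,0,0,0],[0,0,32,0,0,0]]'
python3 -m creep '[[0,-10,0,0,0,-0.3],[0,-20,0,0,0,-1],[0,-30,0,0,0,-1.3],[0,-30,0,0,0,-1.5],[0,-30,0,0,0,-1.5]]'
python3 -m creep '[[1,-30,0,0,0,-1.5],[0,-30,0,0,0,-1.5],[0,-30,0,0,0,-1.5],[0,-30,0,0,0,-1.5],[0,-30,0,0,0,-1.5]]'
python3 -m creep '[[1,-30,0,0,0,-1.5],[0,-30,0,0,0,-1.5],[1,-30,0,0,0,-1.5],[0,-30,0,0,0,-1.5],[0,-30,0,0,0,-1.5]]'
python3 -m creep '[[1,-30,0,0,0,-1.5],[0,-30,0,0,0,-1.3],[0.4,-30,0,0,0,-1],[0,-20,0,0,0,-0.5],[0,-9.5,0,0,0,0]]'
python3 -m creep '[[0,0,0,0,0,0],[0,0,0,0,0,0],[0,0,0,0,0,0],[0,0,0,0,0,0],[0,0,0,0,0,0]]'
python3 - <<'E'
from meas import *
s=read_state();M=R.from_rotvec(s["ee_rot"]).as_matrix();print(s["ee_pos"],np.degrees(np.arctan2(M[1,0],M[0,0])))
d=cam("scene");cv2.imwrite("pics/s1.png",d["img"][150:350,100:350].repeat(2,0).repeat(2,1))
E
```

```text
time_s: 6.6
ee_pos: [0.4585, 0.3168, 0.1308]
ee_rot: [3.057, 0.723, -0.001]
force: [1.6, 0.3, -2.9]
opening: 0.558
gripper_force: 83.2
time_s: 7.02
ee_pos: [0.4582, 0.1957, 0.1287]
ee_rot: [3.089, 0.571, -0.002]
force: [0.6, 0.2, -2.5]
opening: 0.557
gripper_force: 83.2
time_s: 7.43
ee_pos: [0.4592, 0.0455, 0.1288]
ee_rot: [-3.12, -0.367, 0.001]
force: [0.6, -0.4, -3.2]
opening: 0.559
gripper_force: 83.3
time_s: 7.85
ee_pos: [0.4613, -0.1044, 0.1288]
ee_rot: [-3.137, -0.162, 0.001]
force: [0.3, 0.8, -1.9]
opening: 0.56
gripper_force: 83.3
time_s: 8.27
ee_pos: [0.4629, -0.2249, 0.1286]
ee_rot: [3.141, 0.042, -0.001]
force: [0.2, 1.0, -2.4]
opening: 0.555
gripper_force: 83.3
time_s: 8.68
ee_pos: [0.4635, -0.2214, 0.1291]
ee_rot: [-3.141, -0.049, 0.0]
force: [-0.1, 0.7, -2.7]
opening: 0.557
gripper_force: 83.3
[ 0.46345811 -0.22142664  0.12911652] 1.7814477873881915
```

View pics/s1.png

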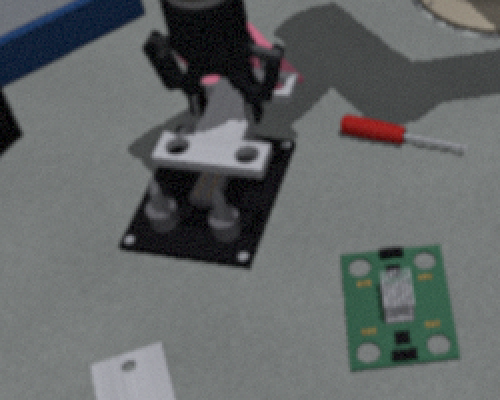

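The spacer is held level at about (210,150) and still about 40 mm short of the fixture. I'll finish the move, check from the top, then lower.

```bash
python3 -m creep '[[0,-15,0,0,0,-0.4],[0,-15,0,0,0,-0.4],[0,-11.2,0,0,0,-0.3],[0,0,0,0,0,0],[0,0,0,0,0,0]]'
python3 -m creep '[[0,0,0,0,0,0],[0,0,0,0,0,0],[0,0,-5,0,0,0],[0,0,-10,0,0,0],[0,0,-10,0,0,0]]'
python3 - <<'E'
from meas import *
s=read_state();M=R.from_rotvec(s["ee_rot"]).as_matrix();print(s["ee_pos"],np.degrees(np.arctan2(M[1,0],M[0,0])))
d=cam("wrist");t=cam("top")
cv2.imwrite("pics/w3.png",np.hstack([cv2.resize(d["img"][:300],(480,450//2*2)),cv2.resize(t["img"][180:330,390:500],(320,450))]))
E
```

```text
time_s: 9.15
ee_pos: [0.4632, -0.2647, 0.1288]
ee_rot: [-3.141, -0.014, 0.0]
force: [0.1, -0.2, -3.3]
opening: 0.555
gripper_force: 83.3
time_s: 9.57
ee_pos: [0.4635, -0.2634, 0.1037]
ee_rot: [3.141, 0.017, 0.001]
force: [-1.2, -0.2, -3.0]
opening: 0.559
gripper_force: 83.3
[ 0.46351988 -0.26340177  0.10368446] 0.6282790090779644
```

View pics/w3.png

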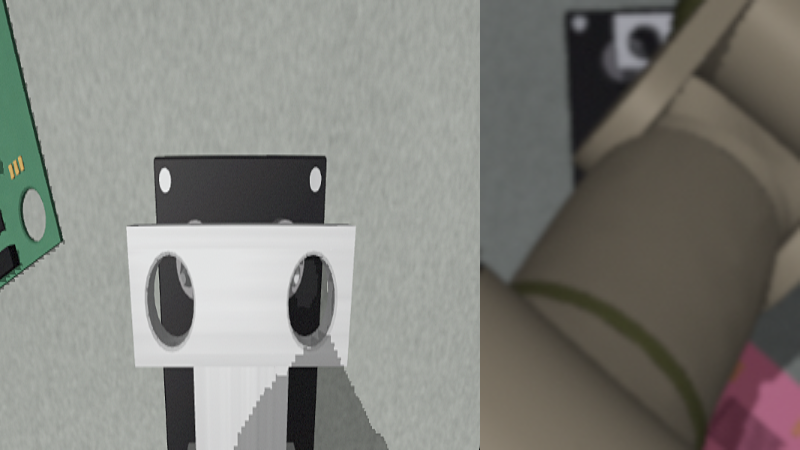

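The wrist view is symmetric: the base spans columns 155..326 and the plate 127..356. Nose tips show inside both front holes, at (185,270) and (297,275). I'll cross-check the base's front corners by ray.

Run:
```python
from meas import *
d=cam("wrist")
print("base corners",onplane(d,[[206.7,104.7],[434.7,103.3]],.01).round(4))
print("white dots",onplane(d,[[165/.75,120],[316/.75,120]],.01).round(4))
print("spacer front corners",onplane(d,[[127/.75,226/1.5],[356/.75,225/1.5]],.117).round(4))
print("spacer hole",onplane(d,[[170/.75,301/1.5],[312/.75,301/1.5]],.117).round(4))
print("nose tips front",onplane(d,[[184/.75,278/1.5],[297/.75,278/1.5]],.084).round(4))
```

```text
base corners [[ 0.5567 -0.1874  0.01  ]
 [ 0.5591 -0.3331  0.01  ]]
white dots [[ 0.5474 -0.1953  0.01  ]
 [ 0.5489 -0.3254  0.01  ]]
spacer front corners [[ 0.5339 -0.206   0.117 ]
 [ 0.5354 -0.3165  0.117 ]]
spacer hole [[ 0.5157 -0.2256  0.117 ]
 [ 0.5165 -0.2969  0.117 ]]
nose tips front [[ 0.5165 -0.2257  0.084 ]
 [ 0.5173 -0.2961  0.084 ]]
```

The noses lie within 1 mm of the hole centres, so I'm lowering.

```bash
python3 -m creep '[[0.5,0,-10,0,0,0],[0,0,-15,0,0,0],[0,0,-15,0,0,0],[0,0,-12,0,0,0],[0,0,-8,0,0,0]]'
python3 -m creep '[[0,0,-4,0,0,0],[0,0,-2,0,0,0],[0,0,-1,0,0,0],[0,0,0,0,0,0],[0,0,0,0,0,0]]'
python3 -m creep '[[0,0,-1,0,0,0],[0,0,-1,0,0,0],[0,0,-0.5,0,0,0],[0,0,0,0,0,0],[0,0,0,0,0,0]]'
```

```text
time_s: 10.13
ee_pos: [0.4637, -0.2634, 0.0428]
ee_rot: [-3.141, -0.017, 0.001]
force: [-0.1, 1.2, -2.9]
opening: 0.558
gripper_force: 83.3
time_s: 10.55
ee_pos: [0.4641, -0.2639, 0.0375]
ee_rot: [3.141, 0.016, 0.001]
force: [0.5, -0.3, -2.1]
opening: 0.561
gripper_force: 83.3
time_s: 10.97
ee_pos: [0.4639, -0.2637, 0.0345]
ee_rot: [3.142, 0.016, 0.0]
force: [-0.6, 0.6, -2.2]
opening: 0.552
gripper_force: 83.3
```

```bash
python3 -m creep '[[0,0,-0.5,0,0,0],[0,0,-0.5,0,0,0],[0,0,-0.5,0,0,0],[0,0,0,0,0,0],[0,0,0,0,0,0]]'
python3 -m creep '[[0,0,-0.4,0,0,0],[0,0,-0.3,0,0,0],[0,0,0,0,0,0],[0,0,0,0,0,0],[0,0,0,0,0,0]]'
```

```text
time_s: 11.38
ee_pos: [0.4639, -0.2637, 0.033]
ee_rot: [-3.141, -0.016, 0.0]
force: [0.0, -0.8, -1.9]
opening: 0.557
gripper_force: 83.3
time_s: 11.8
ee_pos: [0.464, -0.2637, 0.0327]
ee_rot: [3.141, 0.016, 0.001]
force: [-2.0, 1.4, 5.8]
opening: 0.556
gripper_force: 84.1
```

```bash
python3 -m creep '[[0,0,-0.3,0,0,0],[0,0,0,0,0,0],[0,0,0,0,0,0],[0,0,0,0,0,0],[0,0,0,0,0,0]]'
python3 -m creep '[[0,0,0,0,0,0],[0,0,0,0,0,0],[0,0,0,0,0,0],[0,0,0,0,0,0],[0,0,0,0,0,0]]' 0.75
python3 -m creep '[[0,0,3,0,0,0],[0,0,10,0,0,0],[0,0,30,0,0,0],[0,0,35,0,0,0],[0,0,38,0,0,0]]'
python3 -m creep '[[8,18,15,0,0,1.8],[12.5,28,10,0,0,2],[12.5,28,0,0,0,2],[12.5,28,0,0,0,2],[12.5,28,0,0,0,2]]'
python3 -m creep '[[12.5,28,0,0,0,2],[12.5,28,0,0,0,2],[12.5,28,0,0,0,2],[10,20,0,0,0,1.4],[3,8,0,0,0,0.5]]'
python3 -m creep '[[0,0,0,0,0,0],[0,0,0,0,0,0],[0,0,0,0,0,0],[0,0,0,0,0,0],[0,0,0,0,0,0]]' 1
python3 - <<'E'
from meas import *
s=read_state();M=R.from_rotvec(s["ee_rot"]).as_matrix();print(s["ee_pos"],np.degrees(np.arctan2(M[1,0],M[0,0])))
t=cam("top");P=cloud(t)
hsv=cv2.cvtColor(t["img"],cv2.COLOR_BGR2HSV);m=cv2.inRange(hsv,(0,0,130),(180,60,255));m[:150]=0;m[280:]=0;m[:,:410]=0;m[:,510:]=0
c=biggest(m,(456,225));print("spacer",rect(t,c,.046));mm=np.zeros_like(m);cv2.drawContours(mm,[c],-1,255,-1)
print(np.percentile(P[cv2.erode(mm,np.ones((3,3)))>0][:,2],[10,30,50,70,90]).round(4))
d=cam("wrist");cv2.imwrite("pics/w4.png",np.hstack([cv2.resize(d["img"],(480,360)),cv2.resize(t["img"][165:285,403:510],(320,360))]))
h=cv2.cvtColor(d["img"],cv2.COLOR_BGR2HSV);m=cv2.inRange(h,(50,90,40),(90,255,255));c=biggest(m,(320,220));print("board",rect(d,c,.004))
E
```

```text
time_s: 12.22
ee_pos: [0.464, -0.2637, 0.0327]
ee_rot: [3.141, 0.016, 0.001]
force: [-2.2, 1.0, 8.4]
opening: 0.562
gripper_force: 84.5
time_s: 12.63
ee_pos: [0.4639, -0.2637, 0.0319]
ee_rot: [-3.141, -0.016, 0.0]
force: [0.1, -0.1, 0.3]
opening: 0.751
gripper_force: 0.0
time_s: 13.05
ee_pos: [0.4634, -0.2633, 0.1496]
ee_rot: [-3.14, -0.016, 0.002]
force: [0.4, -0.3, -0.0]
opening: 0.75
gripper_force: 0.0
time_s: 13.47
ee_pos: [0.5222, -0.1324, 0.1743]
ee_rot: [3.128, 0.287, 0.002]
force: [0.2, -0.2, 0.1]
opening: 0.748
gripper_force: 0.0
time_s: 13.88
ee_pos: [0.5732, -0.019, 0.1738]
ee_rot: [-3.101, -0.505, -0.002]
force: [-0.8, -0.2, 0.2]
opening: 0.751
gripper_force: 0.0
time_s: 14.3
ee_pos: [0.5721, -0.0227, 0.1732]
ee_rot: [3.102, 0.497, -0.0]
force: [0.2, -0.0, -0.2]
opening: 1.0
gripper_force: 0.0
[ 0.57214417 -0.02271996  0.17315152] 18.201873931601302
spacer [ 463.7 -264.5  142.9  110.9    0.7]
[0.041  0.0452 0.0467 0.0482 0.051 ]
board [572.8 -18.2 142.9 111.1  18.3]
```

View pics/w4.png

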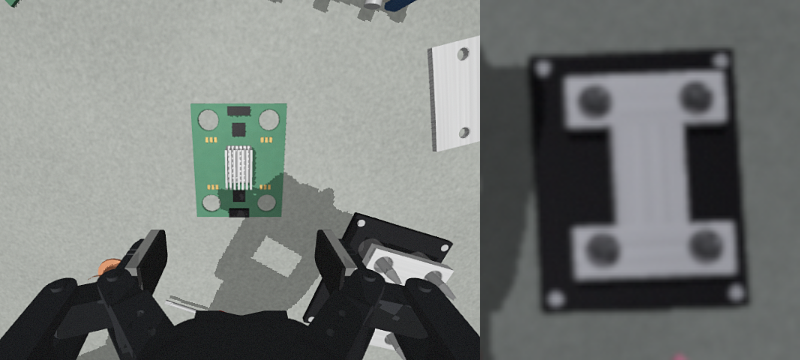

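The spacer is seated flat, top at 46 mm, with all four pins through its holes. The board lies at (238,160) in the wrist view, with its heat sink at (238,168). I'm descending on the heat sink.

```bash
python3 -m creep '[[0.4,3.5,-25,0,0,0.1],[0,0,-35,0,0,0],[0,0,-35,0,0,0],[0,0,-35,0,0,0],[0,0,-22,0,0,0]]'
python3 -m creep '[[0,0,-8,0,0,0],[0,0,-5,0,0,0],[0,0,0,0,0,0],[0,0,0,0,0,0],[0,0,0,0,0,0]]'
python3 -m creep '[[0,0,0,0,0,0],[0,0,0,0,0,0],[0,0,0,0,0,0],[0,0,0,0,0,0],[0,0,0,0,0,0]]' 0.1 60
python3 -m creep '[[0,0,0,0,0,0],[0,0,0,0,0,0],[0,0,0,0,0,0],[0,0,0,0,0,0],[0,0,0,0,0,0]]'
```

```text
time_s: 14.82
ee_pos: [0.5714, -0.0182, 0.018]
ee_rot: [-3.1, -0.501, 0.005]
force: [-0.8, 0.6, 0.0]
opening: 1.002
gripper_force: 0.0
time_s: 15.23
ee_pos: [0.5736, -0.0184, 0.0096]
ee_rot: [3.1, 0.502, 0.004]
force: [-0.1, 0.0, -0.4]
opening: 1.003
gripper_force: 0.0
time_s: 15.65
ee_pos: [0.5732, -0.0183, 0.0086]
ee_rot: [3.101, 0.502, 0.002]
force: [1.9, 0.2, -3.1]
opening: 0.344
gripper_force: 60.7
time_s: 16.07
ee_pos: [0.5731, -0.0183, 0.0085]
ee_rot: [3.101, 0.502, 0.001]
force: [-0.1, -0.1, 6.0]
opening: 0.338
gripper_force: 61.8
```

```bash
python3 -m creep '[[0,0,10,0,0,0],[0,0,25,0,0,0],[0,0,30,0,0,0],[0,0,30,0,0,0],[0,0,25,0,0,0]]'
python3 -m creep '[[-4.5,-10,0,0,0,-0.7],[-9,-20,0,0,0,-1.5],[-12,-27,0,0,0,-2],[-12,-27,0,0,0,-2],[-12,-27,0,0,0,-2]]'
python3 -m creep '[[-12,-27,0,0,0,-2],[-12,-27,0,0,0,-2],[-12,-27,0,0,0,-2],[-12,-27,0,0,0,-1.5],[-7.5,-17,0,0,0,-1]]'
python3 -m creep '[[-4.3,-9.4,0,0,0,-1],[0,0,0,0,0,0],[0,0,0,0,0,0],[0,0,0,0,0,0],[0,0,0,0,0,0]]'
python3 - <<'E'
from meas import *
s=read_state();M=R.from_rotvec(s["ee_rot"]).as_matrix();print(s["ee_pos"],np.degrees(np.arctan2(M[1,0],M[0,0])))
d=cam("wrist");cv2.imwrite("pics/w5.png",d["img"])
h=cv2.cvtColor(d["img"],cv2.COLOR_BGR2HSV);m=cv2.inRange(h,(50,90,40),(90,255,255))
zt=s["ee_pos"][2]-.0085+.004
cs,_=cv2.findContours(m,cv2.RETR_CCOMP,cv2.CHAIN_APPROX_NONE)
for c in cs:
    if cv2.contourArea(c)>300: b=cv2.minAreaRect(c);print(np.round(b[0]),np.round(b[1]),rect(d,c,zt))
E
```

```text
time_s: 16.48
ee_pos: [0.5726, -0.0181, 0.1301]
ee_rot: [3.101, 0.502, 0.0]
force: [1.0, 0.8, -2.2]
opening: 0.339
gripper_force: 60.7
time_s: 16.9
ee_pos: [0.5218, -0.1301, 0.1271]
ee_rot: [-3.128, -0.277, 0.003]
force: [-0.0, -1.1, -2.0]
opening: 0.339
gripper_force: 60.9
time_s: 17.32
ee_pos: [0.4658, -0.2563, 0.1271]
ee_rot: [-3.14, -0.041, 0.003]
force: [-0.0, -0.8, -3.3]
opening: 0.34
gripper_force: 60.8
time_s: 17.73
ee_pos: [0.4639, -0.2624, 0.1279]
ee_rot: [-3.141, -0.022, 0.0]
force: [-0.7, 0.2, -2.3]
opening: 0.34
gripper_force: 60.8
[ 0.46386027 -0.26241345  0.12792874] 0.8011514070693941
[319. 381.] [61. 93.] [ 417.5 -261.4   49.    39.2  -86.6]
[245. 313.] [28. 61.] [ 457.8 -224.1   33.2   13.6  -33.7]
[397. 257.] [ 93. 187.] [ 482.7 -295.6   93.6   42.7    0.8]
```

View pics/w5.png

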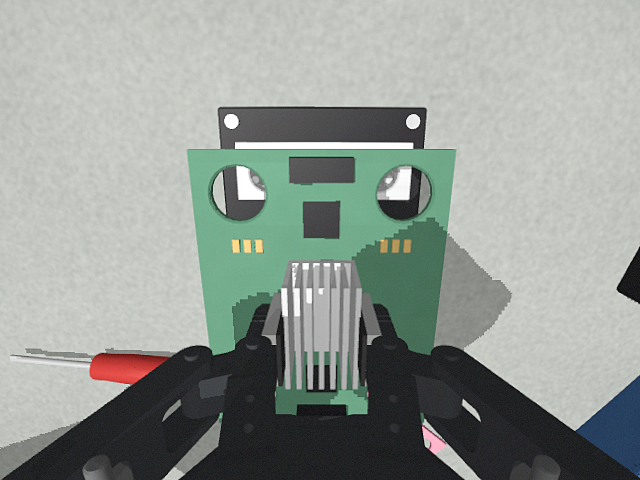

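The held board shows front corners at (187,150) and (456,150), holes at (238,193) and (404,193), and noses at (257,178) and (389,178). I'll cast rays for these.

Run:
```python
from meas import *
d=cam("wrist");z=.1234
print("corners",onplane(d,[[187,150],[456,150]],z).round(4))
print("holes",onplane(d,[[238,193],[404,193]],z).round(4))
print("noses",onplane(d,[[258,178],[388,178]],.084).round(4))
```

```text
corners [[ 0.534  -0.2047  0.1234]
 [ 0.5356 -0.3165  0.1234]]
holes [[ 0.5163 -0.225   0.1234]
 [ 0.5173 -0.2963  0.1234]]
noses [[ 0.5177 -0.2268  0.084 ]
 [ 0.5187 -0.2966  0.084 ]]
```

```bash
python3 -m creep '[[0.8,-1,-8,0,0,0],[0,0,-15,0,0,0],[0,0,-15,0,0,0],[0,0,-15,0,0,0],[0,0,-10,0,0,0]]'
python3 -m creep '[[0,0,-4,0,0,0],[0,0,-2,0,0,0],[0,0,-1,0,0,0],[0,0,-1,0,0,0],[0,0,0,0,0,0]]'
python3 -m creep '[[0,0,-0.5,0,0,0],[0,0,-0.5,0,0,0],[0,0,0,0,0,0],[0,0,0,0,0,0],[0,0,0,0,0,0]]'
```

```text
time_s: 18.25
ee_pos: [0.464, -0.2639, 0.0632]
ee_rot: [-3.14, -0.02, 0.002]
force: [-0.3, 0.5, -1.7]
opening: 0.338
gripper_force: 60.8
time_s: 18.67
ee_pos: [0.4645, -0.2648, 0.0575]
ee_rot: [3.141, 0.019, 0.001]
force: [-0.3, 0.1, -2.7]
opening: 0.335
gripper_force: 60.8
time_s: 19.08
ee_pos: [0.4643, -0.2646, 0.0561]
ee_rot: [3.141, 0.019, 0.0]
force: [0.5, -0.4, -3.5]
opening: 0.339
gripper_force: 60.8
```

```bash
python3 -m creep '[[0,0,-0.5,0,0,0],[0,0,-0.5,0,0,0],[0,0,-0.3,0,0,0],[0,0,0,0,0,0],[0,0,0,0,0,0]]'
python3 -m creep '[[0,0,-0.3,0,0,0],[0,0,-0.3,0,0,0],[0,0,0,0,0,0],[0,0,0,0,0,0],[0,0,0,0,0,0]]'
```

```text
time_s: 19.5
ee_pos: [0.4643, -0.2646, 0.0547]
ee_rot: [-3.141, -0.019, 0.0]
force: [0.2, -0.0, -1.7]
opening: 0.338
gripper_force: 60.8
time_s: 19.92
ee_pos: [0.4643, -0.2646, 0.0545]
ee_rot: [3.141, 0.019, 0.0]
force: [-2.5, 1.6, 5.3]
opening: 0.339
gripper_force: 61.7
```

```bash
python3 -m creep '[[0,0,-0.2,0,0,0],[0,0,0,0,0,0],[0,0,0,0,0,0],[0,0,0,0,0,0],[0,0,0,0,0,0]]'
python3 -m creep '[[0,0,0,0,0,0],[0,0,0,0,0,0],[0,0,0,0,0,0],[0,0,0,0,0,0],[0,0,0,0,0,0]]' 0.65
python3 -m creep '[[0,0,3,0,0,0],[0,0,10,0,0,0],[0,0,30,0,0,0],[0,0,35,0,0,0],[0,0,38,0,0,0]]'
python3 -m creep '[[0,30,10,0,0,0],[0,35,0,0,0,0],[0,35,0,0,0,0],[0,35,0,0,0,0],[0,35,0,0,0,0]]'
python3 -m creep '[[0,30,0,0,0,0],[0,30,0,0,0,0],[0,15,0,0,0,0],[0,0,0,0,0,0],[0,0,0,0,0,0]]'
python3 - <<'E'
from meas import *
t=cam("top");P=cloud(t);s=cam("scene")
hsv=cv2.cvtColor(t["img"],cv2.COLOR_BGR2HSV);m=cv2.inRange(hsv,(50,90,40),(90,255,255))
c=biggest(m,(456,225));print("board",rect(t,c,.050));mm=m.copy()*0;cv2.drawContours(mm,[c],-1,255,-1)
q=P[(cv2.erode(m&mm,np.ones((3,3)))>0)];A=np.c_[q[:,:2]-[.4637,-.264],np.ones(len(q))];r=np.linalg.lstsq(A,q[:,2],rcond=None)[0];print("plane slope,z",r.round(4))
cv2.imwrite("pics/f.png",np.hstack([cv2.resize(t["img"][165:285,403:510],(360,400)),cv2.resize(s["img"][190:300,140:260],(436,400))]))
E
```

```text
time_s: 20.33
ee_pos: [0.4643, -0.2646, 0.0545]
ee_rot: [3.141, 0.019, 0.001]
force: [-2.5, 2.1, 7.7]
opening: 0.34
gripper_force: 62.2
time_s: 20.75
ee_pos: [0.4643, -0.2646, 0.0538]
ee_rot: [-3.141, -0.019, 0.0]
force: [-0.3, 0.4, 0.2]
opening: 0.651
gripper_force: 0.0
time_s: 21.17
ee_pos: [0.4638, -0.2642, 0.1715]
ee_rot: [-3.14, -0.019, 0.002]
force: [0.5, -1.3, -0.3]
opening: 0.651
gripper_force: 0.0
time_s: 21.58
ee_pos: [0.464, -0.0931, 0.181]
ee_rot: [3.141, 0.018, 0.002]
force: [0.3, -0.1, -0.2]
opening: 0.648
gripper_force: 0.0
time_s: 22.0
ee_pos: [0.4644, -0.0193, 0.1807]
ee_rot: [3.141, 0.022, 0.002]
force: [0.1, -0.1, 0.1]
opening: 0.651
gripper_force: 0.0
board [ 463.6 -265.3  147.9  115.5    0.7]
plane slope,z [-0.2845  0.5909  0.054 ]
```

View pics/f.png

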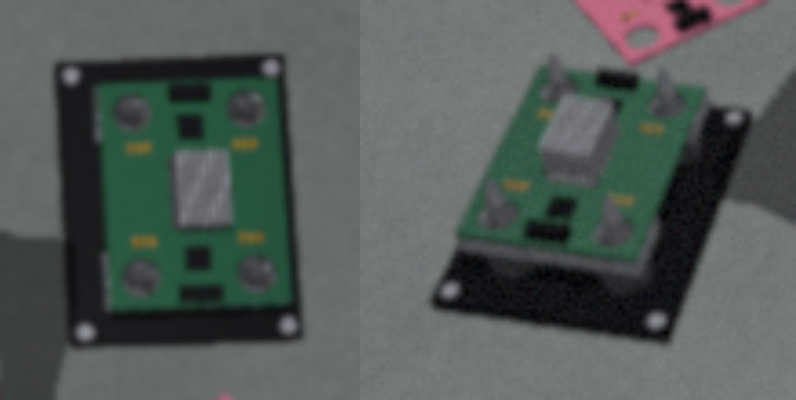

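The board is on all four pins at the right place, and the spacer shows beneath it. The plane fit looks corrupted by outliers, so I'll check the heights robustly.

Run:
```python
from meas import *
for n in["top","scene"]:
    t=cam(n);P=cloud(t)
    h=cv2.cvtColor(t["img"],cv2.COLOR_BGR2HSV);g=cv2.inRange(h,(45,70,30),(95,255,255))>0
    c,s=np.cos(.0122),np.sin(.0122);x=P[...,0]-.4637;y=P[...,1]+.264;X=c*x+s*y;Y=-s*x+c*y
    for a,b in [(.062,0),(-.062,0),(.0,.045),(0,-.045),(.03,.045),(.03,-.045),(-.03,.045),(-.03,-.045)]:
        k=g&(abs(X-a)<.01)&(abs(Y-b)<.01)&(P[...,2]>.02);print(n,a,b,k.sum(),np.median(P[k][:,2]).round(4))
```

```text
top 0.062 0 52 0.0511
top -0.062 0 62 0.0517
top 0.0 0.045 88 0.051
top 0 -0.045 92 0.0508
top 0.03 0.045 83 0.0511
top 0.03 -0.045 78 0.051
top -0.03 0.045 79 0.0505
top -0.03 -0.045 78 0.0508
scene 0.062 0 32 0.053
scene -0.062 0 24 0.0512
scene 0.0 0.045 57 0.0509
scene 0 -0.045 56 0.0511
scene 0.03 0.045 55 0.0511
scene 0.03 -0.045 28 0.0509
scene -0.03 0.045 48 0.0507
scene -0.03 -0.045 38 0.0507
```

The board top is flat at about 50–51 mm, where 50 is expected, so it is seated. Handing in.

```bash
python3 -c "from workcell import *; print(hand_in())"
```

```text
the job is handed in; nothing more can be done
None
```

The spacer and then the large board are seated flat on the fixture's four pillars and released with the arm clear; I handed the job in at about 22 s of robot time, and no verdict came back.

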